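Clear the high-chair tray after lunch

TASK

Lunch is over: sort what is on the walnut high-chair tray. Lay the two orange spoons lengthwise in the white spoon tray, one in each bay; stand the glass tumbler and the yellow beaker upright in the middle of the cork discs of the wooden cup board, one on each disc, setting the glass down gently; and put the closed snap-lid container the right way up inside the blue fridge tray, flat on its floor. Leave the mint plate and the wooden teething ring where they are.

Things in the scene. Friction and masses are not known exactly. Their poses are not given: they have to be found in the camera images.
- spoon_a_mid (a point): First chunky orange training spoon, 134 long, flat, bowl up (both alike, 30 g). Point: on its axis, half-way along, 8 above its underside. Own x: handle to bowl; z up. Handle: bar 20 wide, 16 high, from 67 behind the point to 21 ahead, so pinch it across, here; then a neck 11 wide and a disc-shaped bowl 36 across, 9 high, centred 49 ahead.
- spoon_b_mid (a point): Second chunky orange training spoon, 134 long, flat, bowl up (both alike, 30 g). Point: on its axis, half-way along, 8 above its underside. Own x: handle to bowl; z up. Handle: bar 20 wide, 16 high, from 67 behind the point to 21 ahead, so pinch it across, here; then a neck 11 wide and a disc-shaped bowl 36 across, 9 high, centred 49 ahead.
- tumbler_mid (a point): Small clear glass tumbler, open at the top, upright: straight-sided, 85 high, 56 across, wall 3. Point: on its axis, half-way up (42.5 above its foot), own z up. 170 g.
- beaker_mid (a point): Yellow plastic toddler's beaker, no handles, open at the top, upright: straight-sided, 75 high, 54 across, wall 3. Point: on its axis, half-way up (37.5 above its foot), own z up. 70 g.
- snackbox_mid (a point): Closed snap-lid food container, pale body, blue lid: 84 long (90 over the clips) along own x, 58 wide along own y, 50 high. Body 56 wide; the lid (58 wide) is the top 12 and does not come off. Point: its centre, 25 above its underside, own z up. 160 g.
- spoon_tray: Shallow white spoon tray, fixed: 183 along own x, 138 along own y, rim 10 high, 4 thick, floor 4 thick. Origin: centre of its underside, on the table. A low grey ridge along own x (6 wide, top 4 above the floor) halves it into two bays, each 62 wide, 175 long, centre lines at own y = +34 and -34; spoons lie along own x.
- cup_board: Mid-brown wooden cup board, fixed: 190 along own x, 100 along own y, flat top 12 above the table. Origin: centre of its underside, on the table. Two flat cork discs, 78 across with a thin dark edge, are inlaid flush in its top, centred at own x = +46 and -46 (own y = 0).
- fridge_tray: Shallow blue tray for what goes back into the fridge, fixed: 132 along own x, 112 along own y, rim 10 high and 4 thick, floor 4 thick. Origin: centre of its underside, on the table.
- plate: Mint-green silicone plate, 140 across, 20 high; a bystander. Origin: centre of its underside. It stands on the far part of the dark walnut high-chair tray, on which all things to be sorted lie too: fixed, about 500 by 380, its surface 14 above the table, with a rim 6 higher.
- teether: Flat pale wooden teething ring, 64 across outside, 40 inside, 12 high, lying on the high-chair tray among the things; a bystander. Origin: centre of its underside.
Not all that is in view belongs to the job. What is shaped like the part that bears tumbler_mid but purple or turquoise is not meant. What is meant by the part that bears beaker_mid is not purple, and is the smaller of those in its own colour.

How it is judged:
By the outcome, as a careful person would: the job done as asked, in the order asked, and still so for the second after the job is handed in, with the robot touching nothing.
It also fails if it takes over 136 s, if anything falls off the work surface, if the arm or the gripper's body presses on something with over 40 N, if the wrist force passes 120 N, or if a joint passes its speed limit or range.

ROBOT

A 6-joint arm with a two-finger parallel gripper is mounted at the origin on the work surface. World frame = base frame: x ahead of the robot, y to its left, z up, the work surface at z = 0. Lengths are in m, angles in rad, forces in N, time in s.
With the tool pointing down it reaches from about 0.3 to 0.775 m from the base axis. Payload 14.6 kg.
Tool frame: the origin (TCP) lies at the very end of the fingers, on their centre line; the grasp point (between the pads) lies 19 mm behind it (ctrl.grasp_offset is the distance from the TCP to the grasp point, in m); x points along the fingers, y is the direction in which the jaws open and shut, and the axes are right-handed (so a half turn about x gives the same grasp; the last joint's range is limited). The gripper opens to 94 mm and grips with 3 to 60 N. Pads are 16 mm wide; open, the fingers measure 119 mm over their backs; the gripper's body (75 mm by 177 mm) begins 78 mm behind the grasp point.
Start: joints at [-1.348, 0.3, 1.521, -0, 1.321, -0.067], TCP at [0.157, -0.527, 0.205] pointing down, gripper open.
Joint ranges: [-3.03, 3.03], [-0.79, 2.21], [0.23, 2.52], [-1.04, 4.18], [0, 3.07], [-2.55, 2.55]. Speed limits (rad/s): [2.22, 2.22, 2.57, 3.14, 3.14, 3.14].

INTERFACE

Orientations are given as [roll, pitch, yaw] about the fixed x, y, z axes, in that order (R = Rz(yaw) Ry(pitch) Rx(roll)).
In Python, from station import ctrl gives the robot as it stands. The module is installed in compiled form; this text tells all that it offers.
- The arm moves only by the tool send_rows, never from a script. Its argument "rows" is a list that holds one entry, the list of rows, each a list of 4 numbers: the shift along the world's x, y, z in mm, then the turn about the world's z in rad. A call has 1 to 12 rows; each row shifts and turns the commanded pose from where the row before left it; what a row does not reach is not made up. A row lasts 1/10 s, in which the tool goes at most 50 mm and 8.59 degrees, less where a joint would pass 70% of its speed; a pose out of reach is approached as far as the arm can. A call is refused whole if a number of a shift passes 50 or a number of a turn 0.15, either way. A call with a gripper value outside its range is refused whole. "grip" is the gripper's target within -1 to 1 (shut at 1, half-way at 0, fully open at -1), set as the call begins (left out, the last holds). The fingers move at their own pace and stop on an object; "newtons" is the grip in N (left out, the last holds). Time passes only in rows, so rows that do not move let the fingers close. It gives the time, the measured TCP pose, the force and the opening at its end, in the units of the state.
- ctrl.get_obs(): the state, without advancing time (a new reading comes with each control period).
- ctrl.camera(name): name is "side" or "top" or "wrist"; returns (picture, depth): 480x640x3 uint8, red, green, blue; 480x640 float32, m along the optical axis (not along the pixel's ray), 0 where there is no reading.
- ctrl.camera_params(name): a dict with "vertical_fov" (degrees; the focal length in pixels is half the picture's height over the tangent of half this angle, whatever the lens; pixels are square), "cx", "cy" (the principal point, pixels), "cam_to_world" (4x4, takes a point from camera to world coordinates); the wrist camera has in their place "mount" (4x4, takes a point from camera to tool coordinates, whose origin is the TCP and whose axes are the tool frame's). Camera axes: x right, y up, looking along -z (the intrinsics and any distortion apply to the point x, -y, -z); pixel columns grow to the right and rows downward; lengths in m; the calibration is good to about 2 mm. A picture is of the moment at which its call begins: read the wrist's pose just before it. camera_params takes no time and is no camera call.
- ctrl.hand_in(): hands the job in, once; it reports no verdict.
The state is a dict: "time_s": time; "qpos": joint angles; "joint_vel": joint speeds; "tau": joint torques, N m; "ee_pos": TCP position; "eef_rot": TCP orientation; "force": force on the tool from outside, world axes, zero at the start; "moment": the same for the moment, N m; "grip_width": finger opening in m.
Only numpy, scipy, OpenCV 4.12 (cv2) and the standard library are available. Lean on these libraries where they do the work, as an engineer would, in place of code of your own. Each camera call takes 0.05 s, during which the arm holds its last target.

## Working session

There is one attempt and no reset: what is moved stays moved. The work goes in short steps, Python scripts to look and compute and a tool call to move; the robot and the scene stay as the last step left them, time stands still between calls to the robot, and variables do not carry over. Pictures are saved under pics/ and viewed, and the job is handed in when it is done.

Besides the shell and the picture viewer there is one more tool, called as a command line: name --argument value ..., lists and objects as JSON in quotes. send_rows: Moves the arm, as the interface text tells. Its arguments: {"type":"object","properties":{"rows":{"type":"array"},"grip":{"type":"number"},"newtons":{"type":"number"}},"required":["rows"]}

```bash
mkdir -p pics; ls
python3 - <<'E'
from station import ctrl
import cv2,numpy as np
np.set_printoptions(precision=4,suppress=True)
o=ctrl.get_obs();print(o)
for n in ("top","side","wrist"):
    print(n,ctrl.camera_params(n))
    p,d=ctrl.camera(n);np.savez(f"pics/{n}0.npz",p=p,d=d);cv2.imwrite(f"pics/{n}0.png",p[:,:,::-1])
E
```

```text
pics
{'time_s': 0.0, 'qpos': array([-1.3476,  0.3005,  1.5216, -0.    ,  1.3207, -0.0666]), 'joint_vel': array([-0.0016,  0.0009,  0.0005,  0.0013,  0.0003,  0.0001]), 'tau': array([ -0.0017, -53.1804, -35.2738,   0.0708,   0.0244,  -0.0001]), 'ee_pos': array([ 0.1571, -0.5268,  0.2049]), 'eef_rot': array([-1.6349,  1.5696,  1.7965]), 'force': array([ 0.394 , -0.3897, -0.3575]), 'moment': array([ 0.013 , -0.0317, -0.0182]), 'grip_width': 0.09404514495064466}
top {'vertical_fov': 53.79354912429961, 'cx': 313.35127564624605, 'cy': 238.93369146496494, 'cam_to_world': array([[-0.0112,  0.9798, -0.1994,  0.191 ],
       [-0.9999, -0.011 ,  0.002 ,  0.0055],
       [-0.0002,  0.1995,  0.9799,  1.3465],
       [ 0.    ,  0.    ,  0.    ,  1.    ]])}
side {'vertical_fov': 54.377628592707, 'cx': 312.9301229261367, 'cy': 238.9990491540155, 'cam_to_world': array([[-0.8587,  0.3276, -0.3941,  0.0531],
       [-0.5123, -0.567 ,  0.645 ,  0.66  ],
       [-0.0121,  0.7558,  0.6547,  0.7454],
       [ 0.    ,  0.    ,  0.    ,  1.    ]])}
wrist {'vertical_fov': 65.82566195146289, 'cx': 321.3601029753129, 'cy': 241.96148719222802, 'mount': array([[ 0.0001,  0.2853, -0.9584, -0.179 ],
       [ 1.    ,  0.0006,  0.0003, -0.0005],
       [ 0.0006, -0.9584, -0.2853, -0.0839],
       [ 0.    ,  0.    ,  0.    ,  1.    ]])}
```

View pics/top0.png

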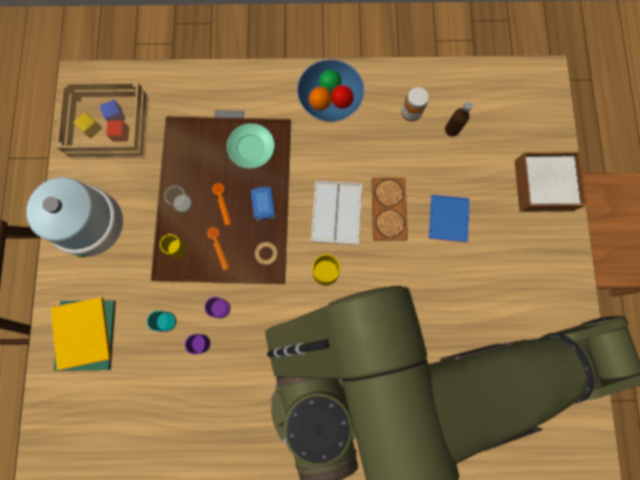

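View pics/side0.png

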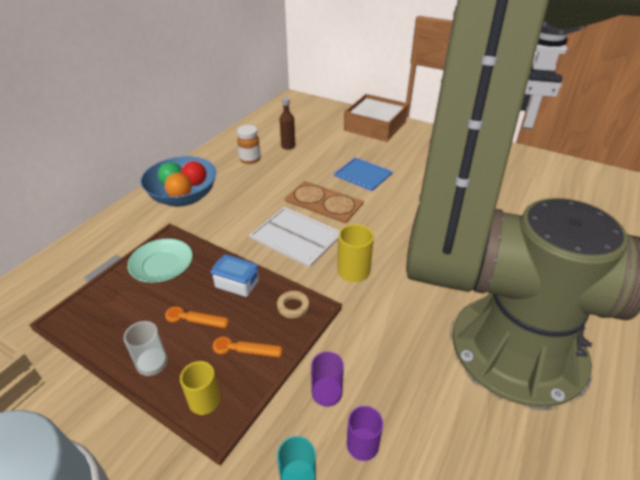

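View pics/wrist0.png

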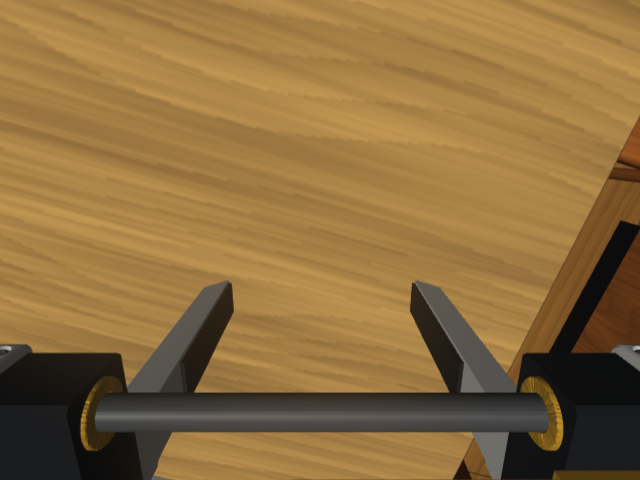

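```bash
cat > h.py <<'E'
import numpy as np,cv2
np.set_printoptions(precision=4,suppress=True)
from station import ctrl
from scipy.spatial.transform import Rotation as Ro
def tool_T(o=None):
    o=o or ctrl.get_obs(); T=np.eye(4); T[:3,:3]=Ro.from_euler('xyz',o['eef_rot']).as_matrix(); T[:3,3]=o['ee_pos'];return T
def cloud(n,d,T=None):
    P=ctrl.camera_params(n); f=240/np.tan(np.radians(P['vertical_fov']/2))
    if T is None: T=P['cam_to_world']
    v,u=np.mgrid[:480,:640]
    c=np.stack([(u-P['cx'])/f*d,-(v-P['cy'])/f*d,-d,np.ones_like(d)],-1)
    return (c@T.T)[...,:3]
def mask(p,col):
    h=cv2.cvtColor(p,cv2.COLOR_RGB2HSV);H,S,V=[h[...,i].astype(int) for i in range(3)]
    return dict(orange=(H>=4)&(H<=13)&(S>200)&(V>150),yellow=(H>=24)&(H<=32)&(S>180)&(V>90),blue=(H>=102)&(H<=118)&(S>150)&(V>70),
      white=(S<40)&(V>150),mint=(H>60)&(H<85)&(S>50)&(V>120))[col]
E
python3 - <<'E'
from h import *
for n in ("top","side"):
    z=np.load(f"pics/{n}0.npz");p,d=z['p'],z['d'];W=cloud(n,d)
    for c in ("orange","yellow","blue","white","mint"):
        m=(mask(p,c)&(d>0)).astype(np.uint8)
        k,l,s,ce=cv2.connectedComponentsWithStats(m)
        for i in range(1,k):
            if s[i,4]<60: continue
            w=W[l==i]; w=w[(w[:,2]<.3)]
            if len(w)<40: continue
            q=w[:,:2]-w[:,:2].mean(0);ev=np.linalg.svd(q,full_matrices=False)[2][0]
            r=cv2.minAreaRect((w[:,:2]*1000).astype(np.float32))
            print(n,c,ce[i].round(),s[i,4],'mean',w.mean(0),'z',np.percentile(w[:,2],[2,50,98]),'rect',np.round(r[0],1),np.round(r[1],1),round(r[2],1),'ax',np.degrees(np.arctan2(ev[1],ev[0])).round(1))
E
```

```text
top orange [217. 188.] 85 mean [0.6146 0.2811 0.0224] z [0.0117 0.0225 0.0295] rect [614.8 281.2] [30.6 32.2] 38.1 ax 135.9
top orange [213. 233.] 112 mean [0.4801 0.2902 0.0232] z [0.0142 0.0232 0.0296] rect [473.2 291.5] [48.4 33.7] 4.6 ax -153.9
top yellow [ 83. 122.] 165 mean [0.8083 0.6687 0.064 ] z [0.0592 0.0642 0.0695] rect [808.9 668.7] [41.  40.6] 45.8 ax 121.8
top yellow [172. 245.] 230 mean [0.442  0.3976 0.052 ] z [0.0147 0.0499 0.091 ] rect [441.1 397.9] [67.  50.8] 63.3 ax -146.6
top yellow [326. 269.] 613 mean [ 0.3711 -0.0312  0.0381] z [0.0036 0.0117 0.1077] rect [366.4 -29.7] [68.9 73.4] 88.0 ax 156.0
top blue [263. 203.] 285 mean [0.5557 0.1437 0.0636] z [0.0579 0.0639 0.0684] rect [558.6 144.7] [84.6 52. ] 10.1 ax -168.4
top blue [449. 218.] 1464 mean [ 0.5224 -0.3938  0.0045] z [-0.0014  0.0044  0.0107] rect [ 522.1 -393.8] [109.4 125.2] 83.2 ax 173.5
top white [418.  96.] 273 mean [ 0.8577 -0.3003  0.1002] z [0.0939 0.1004 0.1056] rect [ 856.8 -301.5] [52.6 53.6] 33.8 ax -58.1
top white [552. 180.] 2233 mean [ 0.618  -0.6814  0.0566] z [0.051  0.0567 0.0621] re
[... 2571 characters left out ...]
 z [0.0118 0.0156 0.0183] rect [79.4 79.5] [20.3 18.1] 80.2 ax 92.0
side white [557. 395.] 87 mean [-0.0784  0.0812  0.0151] z [0.0118 0.0152 0.0181] rect [-78.5  79.6] [21.3 18.6] 71.3 ax 63.8
side white [ 27. 447.] 3650 mean [0.5002 0.6139 0.179 ] z [0.1698 0.1786 0.1896] rect [509.  607.4] [ 59.1 125.2] 61.5 ax 160.6
side white [ 89. 463.] 189 mean [0.4896 0.5734 0.0646] z [0.0616 0.064  0.0762] rect [494.  572.3] [ 9.7 68.5] 70.5 ax 161.5
side mint [166. 170.] 248 mean [ 0.9259 -0.0358  0.0842] z [0.0588 0.0864 0.0962] rect [926.6 -39.1] [53.3 39.1] 52.3 ax 55.2
side mint [160. 260.] 2034 mean [0.7501 0.1836 0.0244] z [0.0165 0.0242 0.0345] rect [742.8 188.8] [135.6 135.8] 33.1 ax -135.3
```

Run:
```python
from h import *
z=np.load("pics/top0.npz");p=z['p']
cv2.imwrite("pics/crop_a.png",cv2.resize(p[110:290,145:305,::-1],None,fx=3.3,fy=3.3,interpolation=cv2.INTER_CUBIC))
cv2.imwrite("pics/crop_b.png",cv2.resize(p[165:285,300:480,::-1],None,fx=4,fy=4,interpolation=cv2.INTER_CUBIC))
dd=z['d'];cv2.imwrite("pics/crop_d.png",cv2.resize(np.clip((dd[110:290,145:305]-1.1)/.3*255,0,255).astype(np.uint8),None,fx=3.3,fy=3.3,interpolation=0))
```

```text
(no output)
```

View pics/crop_a.png

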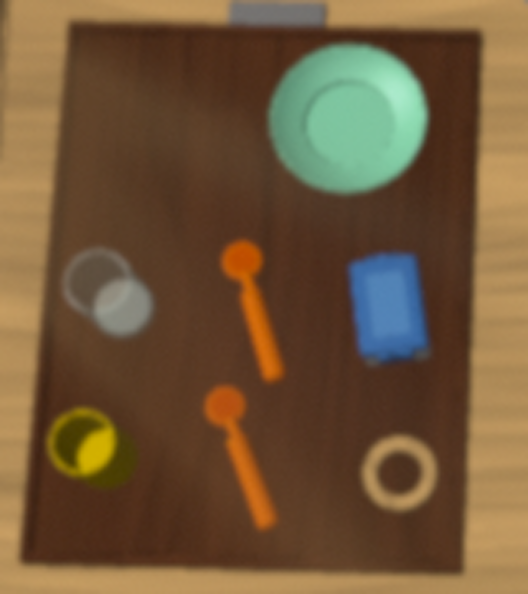

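View pics/crop_b.png

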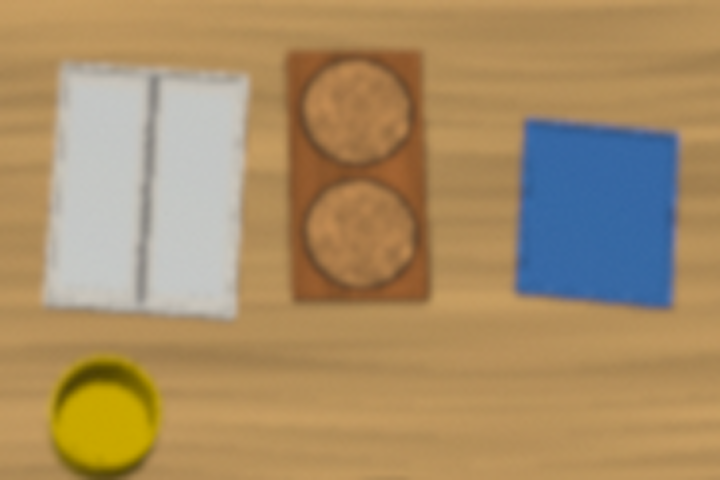

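View pics/crop_d.png

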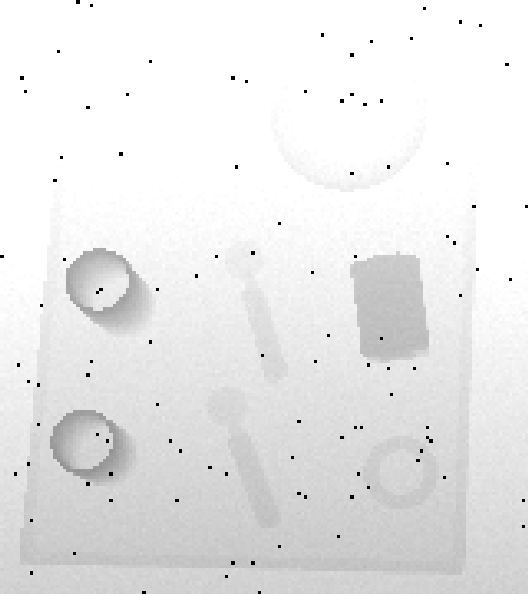

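Run:
```python
from h import *
from scipy.optimize import least_squares
Z={}
for n in ("top","side"):
    z=np.load(f"pics/{n}0.npz");Z[n]=(z['p'],cloud(n,z['d']),z['d'])
def circ(q,r0):
    f=least_squares(lambda a:np.hypot(q[:,0]-a[0],q[:,1]-a[1])-a[2],[*q.mean(0),r0],loss='soft_l1',f_scale=.002);return f.x,np.median(abs(f.fun))
for nm,c,zz,r in (('tum',(.56,.39),(.04,.098),.028),('beak',(.44,.40),(.03,.088),.027),('big',(.37,-.03),(.03,.2),.035)):
    for n in Z:
        p,W,d=Z[n];w=W[(d>0)&(np.hypot(W[...,0]-c[0],W[...,1]-c[1])<.055)&(W[...,2]>zz[0])&(W[...,2]<zz[1]+.01)]
        # outer points only: iterate
        top=w[w[:,2]>np.percentile(w[:,2],97)]
        print(nm,n,len(w),'maxz',np.percentile(w[:,2],[90,99]),'fit',*circ(w[:,:2],r), 'top', top.mean(0))
        r_=cv2.minEnclosingCircle((w[:,:2]*1000).astype(np.float32));print('  enc',r_)
for n in Z:
    p,W,d=Z[n]
    h=cv2.cvtColor(p,cv2.COLOR_RGB2HSV)
    m=(h[...,0]>=3)&(h[...,0]<=15)&(h[...,1]>190)&(h[...,2]>120)&(d>0)&(W[...,0]<.7)&(W[...,1]>.15)&(W[...,1]<.4)&(W[...,2]<.05)
    k,l,s,ce=cv2.connectedComponentsWithStats(m.astype(np.uint8))
    for i in range(1,k):
        if s[i,4]<100: continue
        w=W[l==i];r=cv2.minAreaRect((w[:,:2]*1000).astype(np.float32))
        q=w[:,:2]-w[:,:2].mean(0);ev=np.linalg.svd(q,full_matrices=False)[2][0]
        t=q@ev; e=(np.percentile(t,.5)+np.percentile(t,99.5))/2
        print(n,'spoon',ce[i].round(),s[i,4],np.round(r[0],1),np.round(r[1],1),round(r[2],1),'ax',np.degrees(np.arctan2(ev[1],ev[0])).round(1),'len',np.ptp(t),'mid',w[:,:2].mean(0)+e*ev,np.percentile(w[:,2],[10,50,90]))
    # box top by height
    m=(W[...,2]>.055)&(np.hypot(W[...,0]-.556,W[...,1]-.145)<.07)&(d>0);w=W[m]
    r=cv2.minAreaRect((w[:,:2]*1000).astype(np.float32));print(n,'box',r,w.mean(0))
    # teether
    m=(np.hypot(W[...,0]-.43,W[...,1]-.145)<.05)&(W[...,2]>.021)&(W[...,2]<.035)&(d>0);w=W[m];print('ring',cv2.minEnclosingCircle((w[:,:2]*1000).astype(np.float32)),w.mean(0))
    # board : discs
    m=(np.hypot(W[...,0]-.54,W[...,1]+.24)<.14)&(d>0)&(W[...,2]>.0)&(W[...,2]<.05)&(h[...,1]>130)&(h[...,0]<14);
    k,l,s,ce=cv2.connectedComponentsWithStats(m.astype(np.uint8));i=1+np.argmax(s[1:,4]);w=W[l==i]
    print(n,'board',s[i],cv2.minAreaRect((w[:,:2]*1000).astype(np.float32)),w[:,2].mean())
    cv2.imwrite(f'pics/bm_{n}.png',(l==i).astype(np.uint8)*255)
```

```text
tum top 365 maxz [0.0987 0.1034] fit [0.5729 0.3823 0.0263] 0.0006626038658696688 top [0.5763 0.3767 0.1032]
  enc ((573.6876220703125, 382.37860107421875), 28.892576217651367)
tum side 1367 maxz [0.0972 0.0999] fit [0.5733 0.3856 0.0263] 0.0006719580664363636 top [0.5762 0.3863 0.0998]
  enc ((573.9195556640625, 385.71368408203125), 29.383167266845703)
beak top 325 maxz [0.0886 0.0921] fit [0.4392 0.3914 0.0253] 0.0006763178494772655 top [0.4365 0.3919 0.0919]
  enc ((439.8534240722656, 391.5401306152344), 27.7420597076416)
beak side 1363 maxz [0.0877 0.0899] fit [0.4393 0.3949 0.0253] 0.0005840978835573128 top [0.4432 0.3964 0.0898]
  enc ((439.4200439453125, 394.6664733886719), 27.757585525512695)
big top 327 maxz [0.107  0.1103] fit [ 0.3662 -0.0297  0.0355] 0.0008190271050372913 top [ 0.3736 -0.0207  0.1101]
  enc ((367.8540344238281, -29.762191772460938), 38.36786651611328)
big side 1539 maxz [0.1038 0.1069] fit [ 0.368  -0.0267  0.0358] 0.0009456222898399508 top [ 0.3672 -0.0253  0.1067]
  enc ((369.2926940917969, -27.03065299987793), 39.75066375732422)
top spoon [221. 202.] 3
[... 569 characters left out ...]
81054688), 88.30775451660156) 0.012217869965325546
side spoon [195. 317.] 653 [566.8 270.5] [131.8  39. ] 10.4 ax -163.4 len 0.13235603742310853 mid [0.567  0.2697] [0.0182 0.0243 0.0302]
side spoon [245. 347.] 773 [438.7 276.4] [135.5  36.8] 17.9 ax -158.7 len 0.13561621750604191 mid [0.436  0.2767] [0.0186 0.0247 0.0302]
side box ((562.0708618164062, 147.20675659179688), (90.88958740234375, 60.65137481689453), 8.256706237792969) [0.5584 0.1504 0.0632]
ring ((423.0447998046875, 139.26222229003906), 33.485008239746094) [0.4217 0.1418 0.0253]
side board [287 189  75  33 486] ((551.48193359375, -213.3313751220703), (97.88849639892578, 184.6246795654297), 89.57479858398438) 0.011157061097801315
```

Run:
```python
from h import *
print(tool_T()); T=tool_T()@ctrl.camera_params('wrist')['mount'];print(T)
```

```text
[[-0.0002  0.2857 -0.9583  0.1571]
 [ 0.0008 -0.9583 -0.2857 -0.5269]
 [-1.     -0.0009 -0.0001  0.205 ]
 [ 0.      0.      0.      1.    ]]
[[ 0.2852  0.9186  0.2737  0.2375]
 [-0.9585  0.2736  0.0805 -0.5025]
 [-0.0009 -0.2853  0.9584  0.384 ]
 [ 0.      0.      0.      1.    ]]
```

send_rows --rows '[[[30,38,0,0],[30,38,0,0],[30,38,0,0],[30,38,0,0],[30,38,0,0],[30,38,0,0],[30,38,0,0],[30,38,0,0],[30,38,0,0],[10,48,0,0],[10,48,0,0],[10,48,0,0]]]'

```text
time_s: 1.35
ee_pos: [0.4571, -0.039, 0.2053]
eef_rot: [-0.282, 1.571, -3.133]
force: [1.1, 0.1, -0.8]
grip_width: 0.0942
```

send_rows --rows '[[[5,48,0,0],[5,48,0,0],[5,48,0,0],[5,48,0,0],[0,48,0,0],[0,30,0,0],[0,20,0,0],[0,0,0,0],[0,0,0,0]]]'

```text
time_s: 2.25
ee_pos: [0.477, 0.2486, 0.2051]
eef_rot: [0.305, 1.57, -2.546]
force: [0.8, -0.6, 0.1]
grip_width: 0.0942
```

```bash
cat >> h.py <<'E'
def wshot(name):
    T=tool_T()@ctrl.camera_params('wrist')['mount']
    p,d=ctrl.camera('wrist');np.savez(f"pics/{name}.npz",p=p,d=d,T=T);cv2.imwrite(f"pics/{name}.png",p[:,:,::-1]);return p,d,cloud('wrist',d,T)
E
python3 - <<'E'
from h import *
o=ctrl.get_obs();print(o['time_s'],o['ee_pos'],o['qpos'],o['joint_vel'],o['force']);print(tool_T()[:3,:3]);wshot('w1')
E
```

```text
2.25 [0.477  0.2486 0.2051] [ 0.4125  0.2737  1.5554 -0.0001  1.3132  1.6929] [-0.0236 -0.0129  0.0077  0.0007 -0.0013 -0.0008] [ 0.7611 -0.6165  0.0921]
[[-0.0006  0.2863 -0.9581]
 [-0.0004 -0.9581 -0.2863]
 [-1.      0.0002  0.0007]]
```

View pics/w1.png

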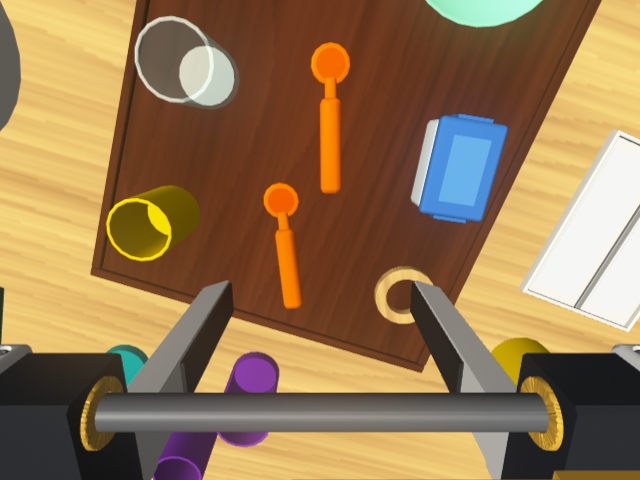

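```bash
cat >> h.py <<'E'
def spoons(p,W,d,xlim=(.3,.75),zmax=.06):
    h=cv2.cvtColor(p,cv2.COLOR_RGB2HSV)
    m=(h[...,0]>=3)&(h[...,0]<=15)&(h[...,1]>200)&(h[...,2]>150)&(d>0)&(W[...,2]<zmax)&(W[...,0]<xlim[1])
    k,l,s,ce=cv2.connectedComponentsWithStats(m.astype(np.uint8));out=[]
    for i in range(1,k):
        if s[i,4]<800: continue
        w=W[l==i]; a=w[:,:2]
        ev=np.linalg.svd(a-a.mean(0),full_matrices=False)[2][0]; ev*=np.sign(ev[0])
        t=(a-a.mean(0))@ev
        # handle: end opposite the bowl
        nv=np.array([-ev[1],ev[0]]);s_=(a-a.mean(0))@nv
        e=[np.percentile(t,.3),np.percentile(t,99.7)]
        wl=[np.ptp(s_[abs(t-(e[0]+.018))<.004]),np.ptp(s_[abs(t-(e[1]-.018))<.004])]
        bowl_plus=wl[1]>wl[0]
        hd=a[(t<e[0]+.085)] if bowl_plus else a[(t>e[1]-.085)]
        hc=hd.mean(0);hv=np.linalg.svd(hd-hc,full_matrices=False)[2][0];hv*=np.sign(hv[0])*(1 if bowl_plus else -1)
        mid=hc+hv*( ((a-hc)@hv).min()*.5+((a-hc)@hv).max()*.5)
        out.append((mid,np.degrees(np.arctan2(hv[1],hv[0])),np.ptp(t),wl,np.median(w[:,2]),ce[i]))
    return out
E
python3 - <<'E'
from h import *
from scipy.optimize import least_squares
z=np.load('pics/w1.npz');p,d,T=z['p'],z['d'],z['T'];W=cloud('wrist',d,T)
for s in spoons(p,W,d): print(*s)
def circ(q,r0):
    f=least_squares(lambda a:np.hypot(q[:,0]-a[0],q[:,1]-a[1])-a[2],[*q.mean(0),r0],loss='soft_l1',f_scale=.001);return f.x,np.median(abs(f.fun))
for nm,c,zz in (('tum',(.573,.384),.093),('beak',(.439,.393),.084)):
    w=W[(d>0)&(np.hypot(W[...,0]-c[0],W[...,1]-c[1])<.045)&(W[...,2]>zz)]
    print(nm,len(w),circ(w[:,:2],.027),cv2.minEnclosingCircle((w[:,:2]*1000).astype(np.float32)),w[:,2].max())
w=W[(d>0)&(np.hypot(W[...,0]-.56,W[...,1]-.146)<.07)&(W[...,2]>.058)];print('box',cv2.minAreaRect((w[:,:2]*1000).astype(np.float32)),np.median(w[:,2]))
w=W[(d>0)&(np.hypot(W[...,0]-.425,W[...,1]-.14)<.05)&(W[...,2]>.022)&(W[...,2]<.03)];print('ring',cv2.minEnclosingCircle((w[:,:2]*1000).astype(np.float32)),np.median(w[:,2]))
w=W[300:330,300:340];print('tray z',np.median(W[240:260,330:370,2]))
E
```

```text
[0.5681 0.2653] 15.813528110182618 0.13487186959759093 [np.float64(0.018220395746665487), np.float64(0.03420744296513632)] 0.023952266323780225 [331.6163 100.7777]
[0.4359 0.2711] 20.772780992439188 0.14004764942350031 [np.float64(0.02099147898030964), np.float64(0.0363012831301927)] 0.02385451236631686 [285.763  231.6684]
tum 1526 (array([0.5737, 0.3852, 0.0261]), np.float64(0.0007499789858790695)) ((573.9345092773438, 385.9289245605469), 28.08051300048828) 0.10095004359782139
beak 990 (array([0.4406, 0.3946, 0.0252]), np.float64(0.0007452227828002572)) ((440.19378662109375, 394.98895263671875), 27.21101951599121) 0.09087660832904232
box ((559.2626342773438, 165.15264892578125), (90.27532958984375, 91.42041778564453), 7.2260565757751465) 0.06464064923047935
ring ((422.738525390625, 141.00286865234375), 31.916257858276367) 0.02534141414093183
tray z 0.013543679280934862
```

send_rows --rows '[[[30,6,-35,-0.01],[30,6,-35,0],[31,5,-35,0],[0,0,-40,0],[0,0,-25,0],[0,0,-10,0],[0,0,-5,0],[0,0,-3,0],[0,0,0,0]]]' --grip 0

```text
time_s: 3.2
ee_pos: [0.5687, 0.266, 0.0186]
eef_rot: [-3.061, 1.569, 0.36]
force: [-0.0, 0.2, 0.7]
grip_width: 0.0471
```

Run:
```python
from h import *
wshot('w2');print(ctrl.get_obs())
```

```text
{'time_s': 3.25, 'qpos': array([ 0.3793,  0.669 ,  1.4402, -0.    ,  1.0305,  1.6703]), 'joint_vel': array([ 0.0042, -0.0006,  0.0001,  0.0004, -0.0005,  0.0016]), 'tau': array([ -0.1421, -67.1614, -30.0279,   0.0043,  -0.1151,  -0.0029]), 'ee_pos': array([0.5687, 0.2661, 0.0187]), 'eef_rot': array([-3.0524,  1.5689,  0.369 ]), 'force': array([ 0.2432, -0.4716,  0.1353]), 'moment': array([ 0.0694,  0.0016, -0.0124]), 'grip_width': 0.047133600399973934}
```

View pics/w2.png

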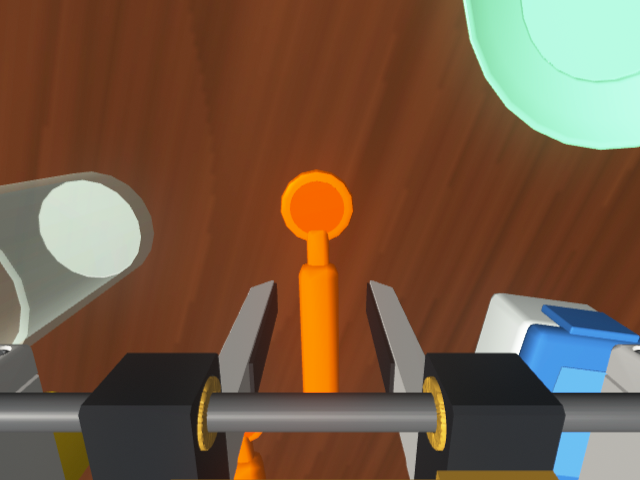

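send_rows --rows '[[[0,0,-2,0],[0,0,0,0],[0,0,0,0],[0,0,0,0]]]' --grip 1 --newtons 20

```text
time_s: 3.65
ee_pos: [0.5682, 0.266, 0.0156]
eef_rot: [-2.989, 1.571, 0.432]
force: [-0.1, -0.0, -0.0]
grip_width: 0.0199
```

send_rows --rows '[[[0,0,30,0],[0,0,45,0],[0,-20,40,0],[-10,-40,25,-0.03],[-12,-45,10,-0.03],[-12,-45,0,-0.05],[-12,-45,0,-0.05],[-12,-45,0,-0.05],[-12,-45,0,-0.05],[-10,-40,0,-0.05],[-10,-5,0,-0.05],[0,0,0,0]]]'

```text
time_s: 4.85
ee_pos: [0.4775, -0.0651, 0.1656]
eef_rot: [2.88, 1.571, -0.345]
force: [0.0, 0.2, -0.1]
grip_width: 0.02
```

Run:
```python
from h import *
o=ctrl.get_obs();print(o['ee_pos'],o['joint_vel'],o['grip_width'],tool_T()[:2,1]);wshot('w3')
```

```text
[ 0.4775 -0.0651  0.1656] [ 0.0457  0.0213 -0.0303  0.0041  0.0007 -0.0381] 0.01995581167080322 [-0.0832 -0.9965]
```

View pics/w3.png

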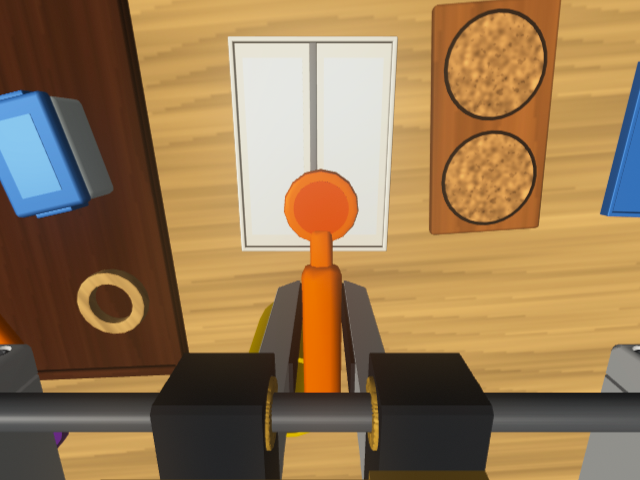

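```bash
cat >> h.py <<'E'
def px(uv,z,T,n='wrist'):
    P=ctrl.camera_params(n); f=240/np.tan(np.radians(P['vertical_fov']/2));out=[]
    for u,v in uv:
        r=T[:3,:3]@np.array([(u-P['cx'])/f,-(v-P['cy'])/f,-1]);out.append((T[:3,3]+r*(z-T[2,3])/r[2])[:2])
    return np.array(out)
E
python3 - <<'E'
from h import *
z=np.load('pics/w3.npz');p,d,T=z['p'],z['d'],z['T'];W=cloud('wrist',d,T)
def rep(n,uv,zz):
    c=px(uv,zz,T);r=cv2.minAreaRect((c*1000).astype(np.float32));print(n,c.mean(0),np.round(r[1],1),r[2]);print(c)
rep('tray',[(229,37),(396,37),(386,250),(242,250)],.010)
print('discs',px([(495.5,64),(489,178)],.012,T))
rep('board',[(432,5),(562,-3),(541,227),(430,234)],.012)
h=cv2.cvtColor(p,cv2.COLOR_RGB2HSV)
print('table z',np.median(W[300:340,440:600,2]),'board z',np.median(W[100:230,440:540,2]),'traysurf',np.median(W[230:330,20:60,2]),'spoon bay',np.median(W[60:160,250:300,2]))
# ridge/disc fits by image
g=cv2.cvtColor(p,cv2.COLOR_RGB2GRAY)
m=(np.hypot(W[...,0]-.56,W[...,1]+.0)<9)&(h[...,2]>215)&(h[...,1]<25)&(W[...,2]<.03);k,l,s,ce=cv2.connectedComponentsWithStats(m.astype(np.uint8))
for i in range(1,k):
    if s[i,4]>2000:print(s[i]);w=W[l==i];print(cv2.minAreaRect((w[:,:2]*1000).astype(np.float32)))
# orientation of jaws / spoon in hand
for s in spoons(p,W,d,zmax=.3): print(*s)
E
```

```text
tray [ 0.5445 -0.0629] [136.5 180.9] 85.19984436035156
[[ 0.6403 -0.0031]
 [ 0.6289 -0.1377]
 [ 0.4486 -0.1234]
 [ 0.4601  0.0126]]
discs [[ 0.6019 -0.2179]
 [ 0.509  -0.2168]]
board [ 0.5539 -0.2161] [102.3 188.2] 89.49085998535156
[[ 0.6487 -0.1661]
 [ 0.6457 -0.2674]
 [ 0.4597 -0.2667]
 [ 0.4615 -0.1644]]
table z -0.0006269073792686264 board z 0.011967406734444908 traysurf 0.013641340247004197 spoon bay 0.004040783710481416
[  235    44    75   192 11788]
((551.9002685546875, -29.128459930419922), (61.505245208740234, 164.73114013671875), 85.31977844238281)
[  317    44    74   192 10583]
((546.348876953125, -97.01815795898438), (61.32081604003906, 164.76979064941406), 85.0286865234375)
[ 0.4719 -0.063 ] -4.727512065155713 0.14279475944744563 [np.float64(0.017384824643067065), np.float64(0.03428440184793802)] 0.17480140775236755 [319.7665 269.6048]
```

send_rows --rows '[[[32,-16,-20,0],[32,-16,-40,0],[0,0,-45,0],[0,0,-30,0],[0,0,-12,0],[0,0,-6,0],[0,0,-4,0],[0,0,0,0],[0,0,0,0]]]'

```text
time_s: 5.8
ee_pos: [0.5406, -0.095, 0.0124]
eef_rot: [2.988, 1.569, -0.234]
force: [0.2, 0.3, 0.1]
grip_width: 0.0198
```

send_rows --rows '[[[0,-2,-4,0],[0,0,-1,0],[0,0,0,0],[0,0,0,0]]]'

```text
time_s: 6.2
ee_pos: [0.54, -0.097, 0.0063]
eef_rot: [-2.917, 1.571, 0.145]
force: [-0.5, 0.8, -0.2]
grip_width: 0.0201
```

send_rows --rows '[[[0,0,0,0],[0,0,0,0],[0,0,0,0]]]' --grip 0.36

```text
time_s: 6.5
ee_pos: [0.54, -0.097, 0.0062]
eef_rot: [-3.011, 1.571, 0.05]
force: [1.1, 0.0, 0.9]
grip_width: 0.0302
```

send_rows --rows '[[[0,0,30,0],[0,0,45,0],[0,20,45,0.03],[-12,45,15,0.05],[-12,45,0,0.05],[-12,45,0,0.05],[-12,45,0,0.05],[-12,45,0,0.05],[-12,45,0,0.05],[-12,40,0,0.05],[-12,25,-30,0.05],[-8,14,-40,0]]]' --grip 0

```text
time_s: 7.7
ee_pos: [0.4359, 0.2745, 0.0719]
eef_rot: [-2.972, 1.567, 0.523]
force: [1.0, 0.3, -1.1]
grip_width: 0.0472
```

send_rows --rows '[[[0,0,-25,0],[0,0,-10,0],[0,0,0,0],[0,0,0,0]]]'

```text
time_s: 8.1
ee_pos: [0.4368, 0.272, 0.0374]
eef_rot: [-3.036, 1.569, 0.455]
force: [-0.7, -0.3, 0.0]
grip_width: 0.047
```

Run:
```python
from h import *
p,d,W=wshot('w4');T=tool_T();print(T[:3,3],np.degrees(np.arctan2(T[1,1],T[0,1]))+90)
for s in spoons(p,W,d): print(*s)
```

```text
[0.4369 0.2721 0.0376] 20.00709418945408
[0.4349 0.2674] 20.445387092299924 0.14432836914338262 [np.float64(0.0035491900083854245), np.float64(0.03721547861359943)] 0.023679376037485725 [325.2896 268.6854]
```

View pics/w4.png

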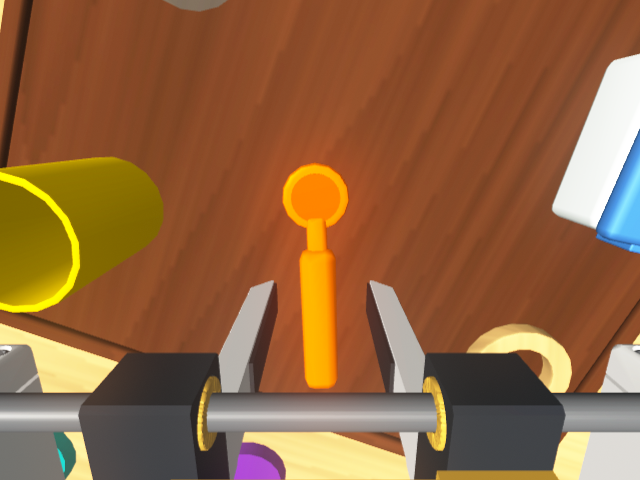

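Centred (handle at column ~318, aligned). Descend and pinch.

send_rows --rows '[[[0,0,-12,0],[0,0,-7,0],[0,0,-3,0],[0,0,0,0],[0,0,0,0]]]'

```text
time_s: 8.65
ee_pos: [0.4358, 0.2718, 0.0143]
eef_rot: [0.307, 1.57, -2.485]
force: [-3.3, -2.9, 6.3]
grip_width: 0.047
```

send_rows --rows '[[[0,0,0,0],[0,0,0,0],[0,0,0,0]]]' --grip 1

```text
time_s: 8.95
ee_pos: [0.4362, 0.2721, 0.0143]
eef_rot: [-3.029, 1.57, 0.462]
force: [-0.1, -0.6, 3.4]
grip_width: 0.0263
```

send_rows --rows '[[[0,0,1,0],[0,0,0,0],[0,0,0,0]]]'

```text
time_s: 9.25
ee_pos: [0.4358, 0.272, 0.015]
eef_rot: [0.093, 1.57, -2.699]
force: [-0.2, 0.2, -1.1]
grip_width: 0.0201
```

send_rows --rows '[[[0,0,30,0],[0,0,45,0],[0,0,40,-0.03],[15,-41,15,-0.05],[15,-43,0,-0.05],[16,-43,0,-0.05],[16,-43,0,-0.05],[16,-43,0,-0.05],[16,-43,0,-0.05],[10,-30,-10,-0.05],[8,-15,-30,-0.05],[0,0,-40,0]]]'

```text
time_s: 10.45
ee_pos: [0.5494, -0.0312, 0.0653]
eef_rot: [3.053, 1.567, -0.173]
force: [0.3, -0.0, -1.1]
grip_width: 0.0198
```

send_rows --rows '[[[0,0,-25,0],[0,0,-10,0],[0,0,0,0],[0,0,0,0]]]'

```text
time_s: 10.85
ee_pos: [0.5487, -0.0289, 0.0314]
eef_rot: [3.097, 1.569, -0.125]
force: [0.2, 0.3, -0.4]
grip_width: 0.0201
```

Run:
```python
from h import *
p,d,W=wshot('w5');T=tool_T();print(T[:3,3],np.degrees(np.arctan2(T[1,1],T[0,1]))+90)
```

```text
[ 0.5488 -0.0289  0.0317] -4.582303782624365
```

View pics/w5.png

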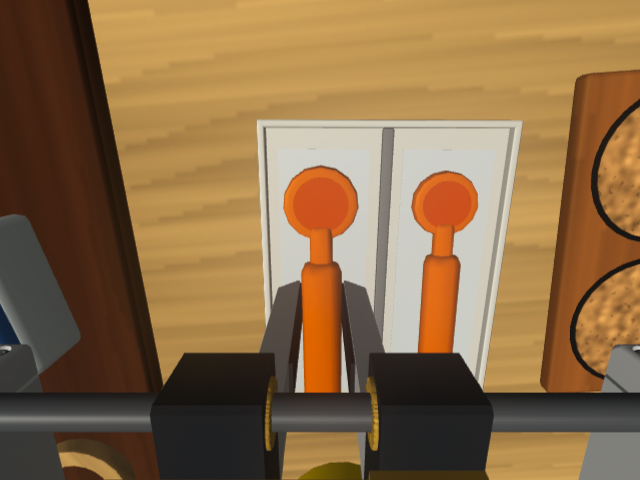

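First spoon (bowl at 445,205) lies centred in its bay. The second is over the other. Lower it.

send_rows --rows '[[[-1,0,-12,0],[0,0,-8,0],[0,0,-4,0],[0,0,0,0],[0,0,0,0]]]'

```text
time_s: 11.4
ee_pos: [0.5471, -0.029, 0.0062]
eef_rot: [-1.34, 1.571, 1.721]
force: [-0.0, -0.2, -0.8]
grip_width: 0.0197
```

send_rows --rows '[[[0,0,0,0],[0,0,0,0],[0,0,0,0]]]' --grip 0.36

```text
time_s: 11.7
ee_pos: [0.5471, -0.029, 0.0064]
eef_rot: [3.054, 1.57, -0.167]
force: [0.1, -0.0, 0.3]
grip_width: 0.0297
```

send_rows --rows '[[[0,0,25,0],[0,0,45,0],[0,0,45,0],[3,30,35,0],[3,48,5,0.02],[3,48,0,0.03],[3,48,0,0.03],[3,48,0,0.03],[3,48,0,0.03],[3,48,0,0.03],[3,45,0,0],[2,35,0,0]]]'

```text
time_s: 12.9
ee_pos: [0.5725, 0.3716, 0.1611]
eef_rot: [-1.351, 1.571, 1.881]
force: [1.4, -1.0, -0.3]
grip_width: 0.0298
```

send_rows --rows '[[[0,16,0,0],[0,0,0,0],[0,0,0,0],[0,0,0,0]]]' --grip -1

```text
time_s: 13.3
ee_pos: [0.5733, 0.3838, 0.1614]
eef_rot: [1.702, 1.571, -1.351]
force: [0.5, -0.6, -0.1]
grip_width: 0.0586
```

```bash
cat >> h.py <<'E'
from scipy.optimize import least_squares
def cup(W,d,c,zz,r):
    w=W[(d>0)&(np.hypot(W[...,0]-c[0],W[...,1]-c[1])<.045)&(W[...,2]>zz)]
    f=least_squares(lambda a:np.hypot(w[:,0]-a[0],w[:,1]-a[1])-a[2],[*c,r],loss='soft_l1',f_scale=.001)
    return f.x,len(w),cv2.minEnclosingCircle((w[:,:2]*1000).astype(np.float32)),np.percentile(w[:,2],99)
E
python3 - <<'E'
from h import *
p,d,W=wshot('w6');T=tool_T();print(T[:3,3],np.degrees(np.arctan2(T[1,1],T[0,1]))+90,ctrl.get_obs()['grip_width'])
print(cup(W,d,(.5735,.385),.09,.027))
E
```

```text
[0.5733 0.3838 0.1615] 5.070645261115061 0.06263510345341247
(array([0.5757, 0.3848, 0.0328]), 34672, ((585.5633544921875, 385.97540283203125), 42.49689865112305), np.float64(0.2840249230054499))
```

View pics/w6.png

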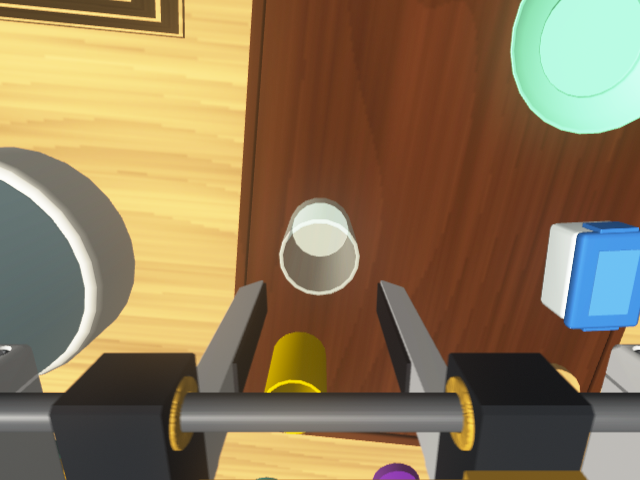

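Run:
```python
from h import *
z=np.load('pics/w6.npz');d=z['d'];W=cloud('wrist',d,z['T'])
m=(d>0)&(W[...,1]>.45)&(W[...,2]>.04)&(W[...,2]<.25);w=W[m]
for a in np.arange(.38,.66,.04):
    q=w[(abs(w[:,0]-a)<.02)]; print(round(a,2),len(q),np.percentile(q[:,1],1) if len(q)>20 else None, q[:,2].max() if len(q) else None)
w=W[(d>0)&(np.hypot(W[...,0]-.573,W[...,1]-.385)<.04)&(W[...,2]>.09)&(W[...,2]<.11)];print(len(w),cv2.minEnclosingCircle((w[:,:2]*1000).astype(np.float32)))
```

```text
0.38 0 None None
0.42 56 0.6061682759644753 0.06449795178017859
0.46 1030 0.5700681498028084 0.10924789653378617
0.5 3663 0.5611052317931531 0.1444520668941899
0.54 6689 0.561028107251886 0.1445833380785868
0.58 5693 0.5702374392349577 0.12632413652010055
0.62 1122 0.600495812743213 0.07547839060552552
0.66 0 None None
1491 ((573.7466430664062, 385.9021301269531), 28.10108757019043)
```

send_rows --rows '[[[0,2,0,0],[0,0,-25,0],[0,0,-35,0],[0,0,-30,0],[0,0,-17,0],[0,0,-8,0],[0,0,-3,0],[0,0,0,0]]]'

```text
time_s: 14.15
ee_pos: [0.5734, 0.3873, 0.0442]
eef_rot: [-2.665, 1.569, 0.567]
force: [-0.7, 0.0, -0.4]
grip_width: 0.0941
```

send_rows --rows '[[[0,0,0,0],[0,0,0,0],[0,0,0,0],[0,0,0,0],[0,0,0,0]]]' --grip 1 --newtons 15

```text
time_s: 14.65
ee_pos: [0.573, 0.387, 0.0433]
eef_rot: [2.63, 1.571, -0.422]
force: [-0.4, -1.9, 2.1]
grip_width: 0.0577
```

send_rows --rows '[[[0,0,0,0],[0,0,0,0]]]'

```text
time_s: 14.85
ee_pos: [0.573, 0.387, 0.0433]
eef_rot: [2.671, 1.571, -0.381]
force: [-1.6, -1.5, 1.4]
grip_width: 0.0565
```

send_rows --rows '[[[0,0,8,0],[0,0,15,0],[0,0,25,0],[0,0,35,0],[0,-10,35,0],[0,-25,12,0],[0,-40,0,0],[0,-45,0,0],[0,-45,0,0],[0,-45,0,0],[0,-45,0,0],[0,-45,0,0]]]' --newtons 20

```text
time_s: 16.05
ee_pos: [0.5728, 0.0853, 0.1746]
eef_rot: [-3.111, 1.569, 0.121]
force: [0.0, -0.1, -2.1]
grip_width: 0.0561
```

send_rows --rows '[[[3,-45,0,0],[4,-45,0,0],[4,-45,0,0],[4,-45,0,0],[4,-40,0,0],[4,-35,0,0],[4,-25,0,0],[2,-15,0,0],[0,-10,0,0],[0,0,0,0],[0,0,0,0]]]'

```text
time_s: 17.15
ee_pos: [0.602, -0.217, 0.1734]
eef_rot: [-2.42, 1.571, 0.812]
force: [-0.0, 0.5, -2.2]
grip_width: 0.0565
```

Run:
```python
from h import *
p,d,W=wshot('w7');T=tool_T();print(T[:3,3],np.degrees(np.arctan2(T[1,1],T[0,1]))+90,ctrl.get_obs()['grip_width'])
ps,ds=ctrl.camera('side');cv2.imwrite('pics/s7.png',ps[:,:,::-1]);Ws=cloud('side',ds)
c=T[:2,3];m=(ds>0)&(np.hypot(Ws[...,0]-c[0],Ws[...,1]-c[1])<.035)&(Ws[...,2]>.02);print(np.percentile(Ws[m][:,2],[0.5,2,5]))
```

```text
[ 0.6021 -0.2168  0.1734] 5.20208918282114 0.05602659957957531
[0.1456 0.1488 0.1544]
```

View pics/w7.png

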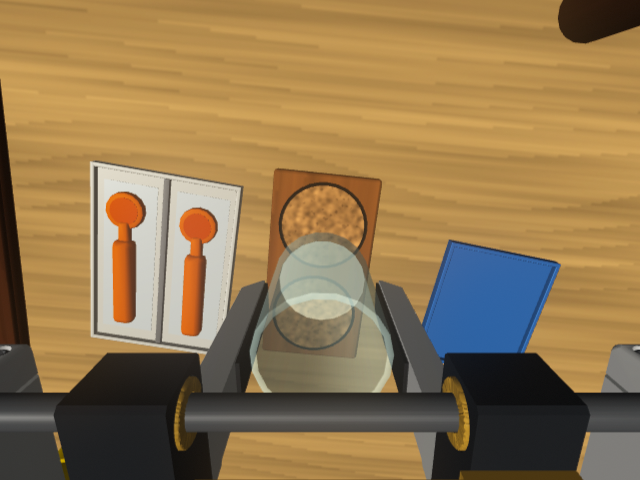

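View pics/s7.png

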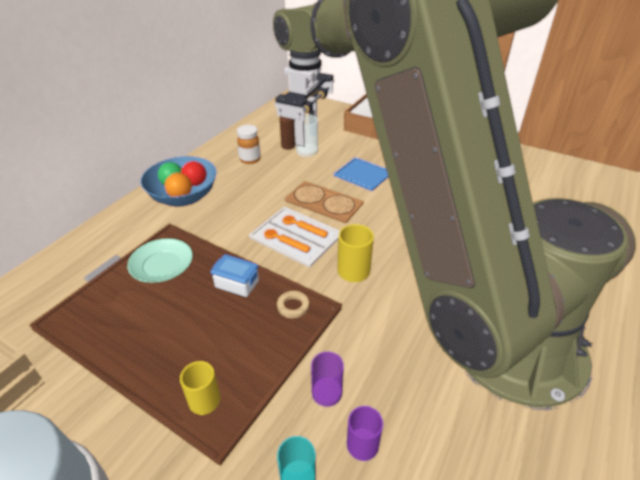

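Run:
```python
from h import *
z=np.load('pics/w7.npz');print(px([(323,220)],.012,z['T']))
```

```text
[[ 0.6062 -0.2175]]
```

send_rows --rows '[[[0,-1,-20,0],[0,0,-30,0],[0,0,-30,0],[0,0,-25,0],[0,0,-13,0],[0,0,-6,0],[0,0,-3,0],[0,0,0,0],[0,0,0,0],[0,0,0,0]]]'

```text
time_s: 18.25
ee_pos: [0.6023, -0.2191, 0.0471]
eef_rot: [2.664, 1.57, -0.388]
force: [0.6, -0.7, -2.0]
grip_width: 0.056
```

send_rows --rows '[[[0,0,-1,0],[0,0,-1,0],[0,0,-1,0],[0,0,-0.5,0],[0,0,-0.5,0],[0,0,-0.5,0],[0,0,0,0],[0,0,0,0]]]'

```text
time_s: 19.05
ee_pos: [0.602, -0.219, 0.0417]
eef_rot: [2.827, 1.571, -0.225]
force: [-0.5, -0.4, -2.1]
grip_width: 0.0564
```

send_rows --rows '[[[0,0,-0.3,0],[0,0,-0.3,0],[0,0,0,0],[0,0,0,0]]]'

```text
time_s: 19.45
ee_pos: [0.602, -0.219, 0.0413]
eef_rot: [2.625, 1.571, -0.427]
force: [-1.3, -0.2, 2.3]
grip_width: 0.0565
```

send_rows --rows '[[[0,0,0,0],[0,0,0,0],[0,0,0,0],[0,0,0,0]]]' --grip -0.6

```text
time_s: 19.85
ee_pos: [0.602, -0.219, 0.0411]
eef_rot: [2.682, 1.571, -0.37]
force: [-0.0, 0.8, -0.1]
grip_width: 0.0751
```

send_rows --rows '[[[0,0,10,0],[0,0,30,0],[0,0,45,0],[0,0,45,0],[-4,35,10,0],[-10,45,0,0],[-10,45,0,0],[-10,45,0,0],[-10,45,0,0],[-12,45,0,0],[-12,45,0,0],[-14,45,0,0]]]'

```text
time_s: 21.05
ee_pos: [0.5193, 0.1327, 0.1821]
eef_rot: [-3.004, 1.57, 0.227]
force: [1.1, -0.1, 0.9]
grip_width: 0.0753
```

send_rows --rows '[[[-14,45,0,0],[-14,45,0,0],[-14,45,0,0],[-14,45,0,0],[-12,35,0,0],[-10,25,0,0],[-2,20,0,0],[0,0,0,0],[0,0,0,0]]]' --grip -1

```text
time_s: 21.95
ee_pos: [0.44, 0.3908, 0.1814]
eef_rot: [-3.105, 1.571, 0.127]
force: [1.2, 0.0, 0.1]
grip_width: 0.0943
```

Run:
```python
from h import *
p,d,W=wshot('w8');T=tool_T();print(T[:3,3],np.degrees(np.arctan2(T[1,1],T[0,1]))+90,ctrl.get_obs()['grip_width'])
w=W[(d>0)&(np.hypot(W[...,0]-.4395,W[...,1]-.394)<.04)&(W[...,2]>.08)&(W[...,2]<.1)];print(len(w),cv2.minEnclosingCircle((w[:,:2]*1000).astype(np.float32)))
ps,ds=ctrl.camera('top');cv2.imwrite('pics/t8.png',cv2.resize(ps[130:290,140:480,::-1],None,fx=2.3,fy=2.3));Ws=cloud('top',ds)
w=Ws[(ds>0)&(np.hypot(Ws[...,0]-.602,Ws[...,1]+.218)<.05)&(Ws[...,2]>.04)&(Ws[...,2]<.11)];print(len(w),cv2.minEnclosingCircle((w[:,:2]*1000).astype(np.float32)))
```

```text
[0.4402 0.3904 0.1814] 5.123174831125382 0.09415527613129715
1126 ((439.8152770996094, 395.16387939453125), 27.12645149230957)
316 ((602.9683837890625, -220.7107696533203), 29.257015228271484)
```

View pics/w8.png

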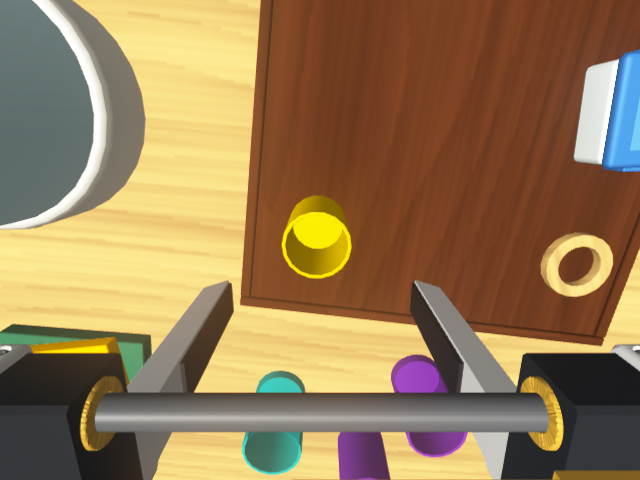

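View pics/t8.png

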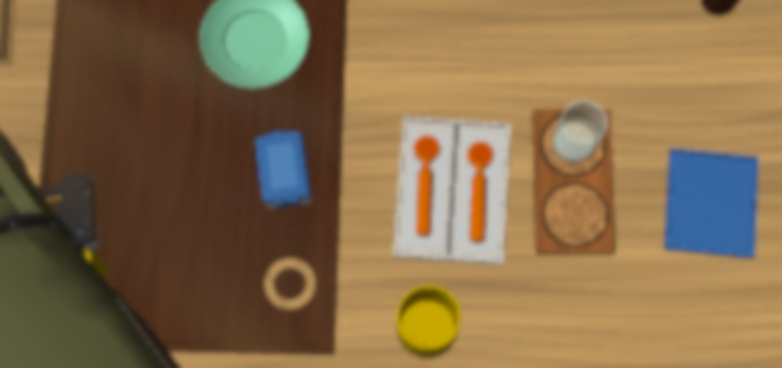

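send_rows --rows '[[[0,3,-15,0],[0,0,-30,0],[0,0,-35,0],[0,0,-30,0],[0,0,-15,0],[0,0,-7,0],[0,0,-2,0],[0,0,0,0],[0,0,0,0]]]'

```text
time_s: 22.95
ee_pos: [0.4405, 0.3944, 0.0483]
eef_rot: [-2.561, 1.569, 0.67]
force: [0.2, -0.1, 0.8]
grip_width: 0.0936
```

send_rows --rows '[[[0,0,0,0],[0,0,0,0],[0,0,0,0],[0,0,0,0],[0,0,0,0],[0,0,0,0],[0,0,0,0],[0,0,0,0]]]' --grip 1 --newtons 15

```text
time_s: 23.75
ee_pos: [0.44, 0.394, 0.0471]
eef_rot: [-1.364, 1.571, 1.867]
force: [-0.0, 0.1, -0.2]
grip_width: 0.0532
```

send_rows --rows '[[[0,0,8,0],[0,0,20,0],[0,0,35,0],[0,0,40,0],[0,-15,25,0],[4,-35,5,0],[5,-45,0,0],[5,-45,0,0],[5,-45,0,0],[5,-45,0,0],[5,-45,0,0],[5,-45,0,0]]]'

```text
time_s: 24.95
ee_pos: [0.4738, 0.0722, 0.1808]
eef_rot: [3.099, 1.57, 0.048]
force: [0.6, 0.9, -1.0]
grip_width: 0.0533
```

send_rows --rows '[[[5,-45,0,0],[5,-45,0,0],[5,-45,0,0],[5,-45,0,0],[5,-40,0,0],[5,-35,0,0],[5,-25,-20,0],[0,-11,-25,0],[0,0,-30,0],[0,0,-25,0],[0,0,-10,0],[0,0,0,0]]]'

```text
time_s: 26.15
ee_pos: [0.5086, -0.2167, 0.0696]
eef_rot: [-0.554, 1.569, 2.678]
force: [0.9, -0.2, -0.4]
grip_width: 0.0533
```

Run:
```python
from h import *
p,d,W=wshot('w9');T=tool_T();print(T[:3,3],np.degrees(np.arctan2(T[1,1],T[0,1]))+90,ctrl.get_obs()['grip_width'])
```

```text
[ 0.5092 -0.217   0.0708] 5.1534532502251835 0.05369338374526674
```

View pics/w9.png

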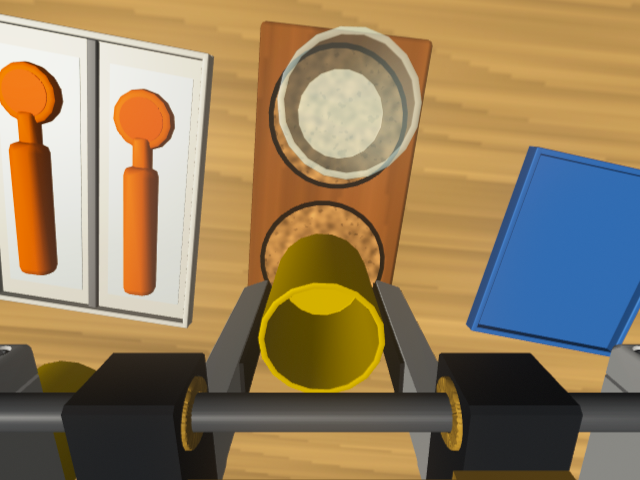

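send_rows --rows '[[[0,0,-12,0],[0,0,-7,0],[0,0,-3,0],[0,0,-1,0],[0,0,0,0],[0,0,0,0],[0,0,0,0]]]'

```text
time_s: 26.9
ee_pos: [0.5091, -0.217, 0.0473]
eef_rot: [2.611, 1.57, -0.441]
force: [0.5, 0.2, -0.1]
grip_width: 0.0539
```

send_rows --rows '[[[0,0,-0.6,0],[0,0,-0.6,0],[0,0,-0.5,0],[0,0,0,0],[0,0,0,0]]]'

```text
time_s: 27.4
ee_pos: [0.5089, -0.217, 0.0453]
eef_rot: [-0.561, 1.571, 2.671]
force: [0.0, 0.4, -1.5]
grip_width: 0.0536
```

send_rows --rows '[[[0,0,-0.5,0],[0,0,0,0],[0,0,0,0]]]'

```text
time_s: 27.7
ee_pos: [0.5091, -0.217, 0.0451]
eef_rot: [2.576, 1.57, -0.476]
force: [0.3, 0.6, 2.5]
grip_width: 0.0538
```

send_rows --rows '[[[0,0,0,0],[0,0,0,0],[0,0,0,0],[0,0,0,0]]]' --grip -0.6

```text
time_s: 28.1
ee_pos: [0.509, -0.217, 0.0448]
eef_rot: [-0.856, 1.571, 2.375]
force: [0.8, 0.4, -0.2]
grip_width: 0.0751
```

send_rows --rows '[[[0,0,10,0],[0,0,30,0],[0,0,45,0],[0,0,45,0],[2,35,0,0],[5,45,0,0],[5,45,0,0.01],[5,45,0,0.01],[6,45,0,0.01],[7,45,0,0.01],[7,45,0,0.01],[7,35,0,0]]]' --grip -1

```text
time_s: 29.3
ee_pos: [0.5529, 0.1255, 0.1758]
eef_rot: [-2.983, 1.57, 0.3]
force: [0.0, -0.1, -0.0]
grip_width: 0.0939
```

send_rows --rows '[[[7,23,0,0],[0,0,0,0],[0,0,0,0]]]'

```text
time_s: 29.6
ee_pos: [0.5598, 0.1459, 0.1752]
eef_rot: [1.699, 1.571, -1.302]
force: [0.0, -0.6, -0.5]
grip_width: 0.0939
```

Run:
```python
from h import *
p,d,W=wshot('w10');T=tool_T();print(T[:3,3],np.degrees(np.arctan2(T[1,1],T[0,1]))+90,ctrl.get_obs()['grip_width'])
m=mask(p,'blue')&(d>0)&(abs(W[...,2]-.064)<.006)&(np.hypot(W[...,0]-.56,W[...,1]-.146)<.08)
print(m.sum(),cv2.minAreaRect((W[m][:,:2]*1000).astype(np.float32)))
```

```text
[0.5598 0.1453 0.1752] 7.992395716873787 0.09405875754369677
4424 ((561.6943359375, 148.27406311035156), (90.0423355102539, 56.50767135620117), 7.3279547691345215)
```

View pics/w10.png

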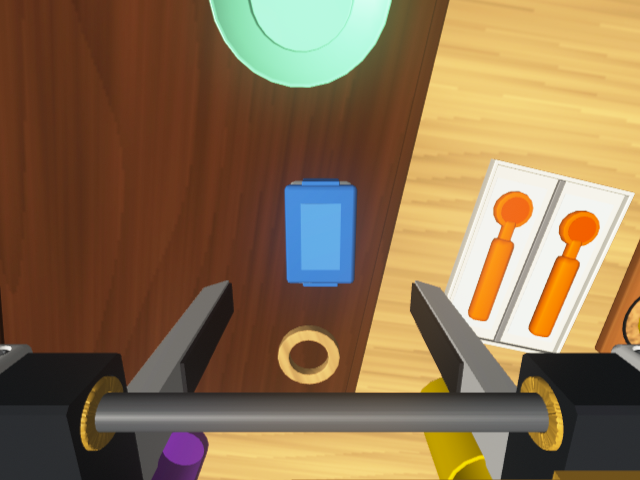

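send_rows --rows '[[[2,2,-15,-0.01],[0,0,-30,0],[0,0,-35,0],[0,0,-30,0],[0,0,-16,0],[0,0,-7,0],[0,0,-3,0],[0,0,0,0],[0,0,0,0]]]'

```text
time_s: 30.55
ee_pos: [0.5625, 0.148, 0.0398]
eef_rot: [-3.068, 1.569, 0.203]
force: [0.4, -0.1, 0.6]
grip_width: 0.094
```

send_rows --rows '[[[0,0,0,0],[0,0,0,0],[0,0,0,0],[0,0,0,0],[0,0,0,0],[0,0,0,0],[0,0,0,0]]]' --grip 1 --newtons 25

```text
time_s: 31.25
ee_pos: [0.562, 0.148, 0.0389]
eef_rot: [2.959, 1.571, -0.053]
force: [-0.9, -0.2, 0.8]
grip_width: 0.0576
```

send_rows --rows '[[[0,0,8,0],[0,0,20,0],[0,0,35,0],[0,0,40,0],[0,-5,40,0],[-3,-35,17,0],[-3,-45,0,-0.02],[-3,-45,0,-0.03],[-3,-45,0,-0.03],[-3,-45,0,-0.03],[-3,-45,0,-0.03],[-3,-45,0,-0.03]]]'

```text
time_s: 32.45
ee_pos: [0.5404, -0.1637, 0.1995]
eef_rot: [3.021, 1.57, -0.162]
force: [-0.5, 0.2, -0.8]
grip_width: 0.0577
```

send_rows --rows '[[[-3,-45,0,-0.03],[-3,-45,0,-0.03],[-4,-45,0,-0.02],[-4,-40,0,0],[-4,-30,0,0],[-4,-17,-10,0],[0,-10,-20,0],[0,0,-20,0],[0,0,-10,0],[0,0,0,0],[0,0,0,0]]]'

```text
time_s: 33.55
ee_pos: [0.5194, -0.3936, 0.1397]
eef_rot: [2.655, 1.57, -0.606]
force: [0.5, 0.2, -0.3]
grip_width: 0.0581
```

Run:
```python
from h import *
p,d,W=wshot('w11');T=tool_T();print(T[:3,3],np.degrees(np.arctan2(T[1,1],T[0,1]))+90,ctrl.get_obs()['grip_width'])
```

```text
[ 0.5195 -0.3938  0.1401] -6.85308978755053 0.0577885402901302
```

View pics/w11.png

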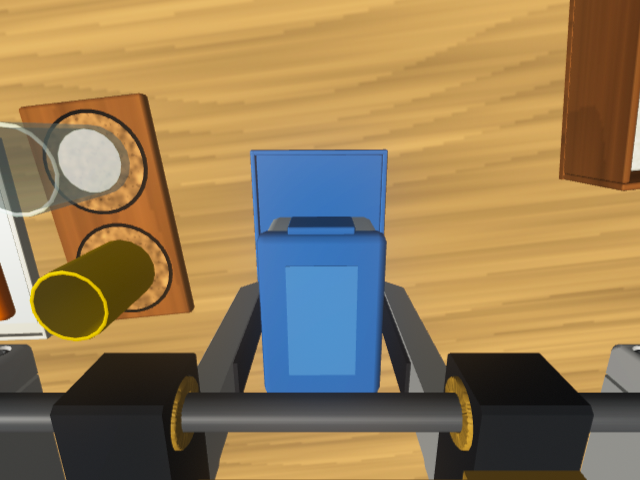

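Run:
```python
from h import *
z=np.load('pics/w11.npz');c=px([(251,150),(387,150)],.010,z['T']);print(c,np.linalg.norm(c[0]-c[1]))
v=c[0]-c[1];v/=np.linalg.norm(v);x=np.array([v[1],-v[0]]);print('ang',np.degrees(np.arctan2(x[1],x[0])),'centre',c.mean(0)-.066*x)
```

```text
[[ 0.5953 -0.3447]
 [ 0.5821 -0.454 ]] 0.11002695089926412
ang -6.885550712446191 centre [ 0.5231 -0.3914]
```

send_rows --rows '[[[3,1,-15,0],[0,0,-30,0],[0,0,-30,0],[0,0,-18,0],[0,0,-9,0],[0,0,-4,0],[0,0,-1,0],[0,0,0,0],[0,0,0,0],[0,0,0,0]]]'

```text
time_s: 34.6
ee_pos: [0.5222, -0.3932, 0.0326]
eef_rot: [2.589, 1.57, -0.672]
force: [0.6, 0.4, -0.5]
grip_width: 0.0574
```

send_rows --rows '[[[0,0,-1,0],[0,0,-1,0],[0,0,-0.7,0],[0,0,0,0],[0,0,0,0]]]'

```text
time_s: 35.1
ee_pos: [0.522, -0.393, 0.0292]
eef_rot: [0.251, 1.571, -3.011]
force: [0.0, -0.1, -1.9]
grip_width: 0.0574
```

send_rows --rows '[[[0,0,-0.4,0],[0,0,-0.3,0],[0,0,0,0],[0,0,0,0]]]'

```text
time_s: 35.5
ee_pos: [0.5221, -0.393, 0.0289]
eef_rot: [2.547, 1.57, -0.715]
force: [-3.6, 2.0, 4.6]
grip_width: 0.0581
```

Contact; release, lift and retreat back for final views.

send_rows --rows '[[[0,0,0,0],[0,0,0,0],[0,0,0,0],[0,0,0,0]]]' --grip -0.6

```text
time_s: 35.9
ee_pos: [0.522, -0.3929, 0.0283]
eef_rot: [-0.935, 1.571, 2.086]
force: [-0.1, -0.3, 0.9]
grip_width: 0.0753
```

send_rows --rows '[[[0,0,10,0],[0,0,30,0],[0,0,45,0],[0,0,45,0],[-20,10,40,0],[-25,30,10,0],[-25,40,0,0],[-25,40,0,0],[-25,20,0,0],[-10,10,0,0],[0,0,0,0],[0,0,0,0]]]'

```text
time_s: 37.1
ee_pos: [0.3925, -0.2434, 0.2092]
eef_rot: [2.626, 1.569, -0.636]
force: [0.1, -0.3, 0.4]
grip_width: 0.0752
```

Run:
```python
from h import *
p,d,W=wshot('w12');print(ctrl.get_obs()['time_s'],ctrl.get_obs()['ee_pos'])
ps,ds=ctrl.camera('side');cv2.imwrite('pics/s12.png',ps[:,:,::-1])
for s in spoons(p,W,d): print('spoon',*s)
for n,c,lo,hi in (('tum',(.602,-.218),.085,.11),('beak',(.509,-.217),.076,.1)):
    w=W[(d>0)&(np.hypot(W[...,0]-c[0],W[...,1]-c[1])<.045)&(W[...,2]>lo)&(W[...,2]<hi)];print(n,len(w),cv2.minEnclosingCircle((w[:,:2]*1000).astype(np.float32)),np.percentile(w[:,2],99))
m=(d>0)&(abs(W[...,2]-.054)<.006)&(np.hypot(W[...,0]-.522,W[...,1]+.393)<.06);print('box',cv2.minAreaRect((W[m][:,:2]*1000).astype(np.float32)),np.median(W[m][:,2]))
```

```text
37.15 [ 0.3925 -0.2435  0.2089]
spoon [ 0.5493 -0.0286] -2.696215526929005 0.13054376563725972 [np.float64(0.01615558625270597), np.float64(0.0338259095917018)] 0.017784689732259995 [68.5009 65.9123]
spoon [ 0.5409 -0.0963] -3.572242458789271 0.13003832997924542 [np.float64(0.0145195589971038), np.float64(0.0341617013730879)] 0.017405113618591206 [142.9032  65.6352]Traceback (most recent call last):
  File "<stdin>", line 6, in <module>
    return _quantile_unchecked(
        a, q, axis, out, overwrite_input, method, keepdims, weights)
    return _ureduce(a,
                    func=_quantile_ureduce_func,
    ...<5 lines>...
                    overwrite_input=overwrite_input,
                    method=method)
    r = func(a, **kwargs)
    result = _quantile(arr,
                       quantiles=q,
    ...<2 lines>...
                       out=out,
                       weights=wgt)
    slices_having_nans = np.isnan(arr[-1, ...])
                                  ~~~^^^^^^^^^
IndexError: index -1 is out of bounds for axis 0 with size 0
```

View pics/w12.png

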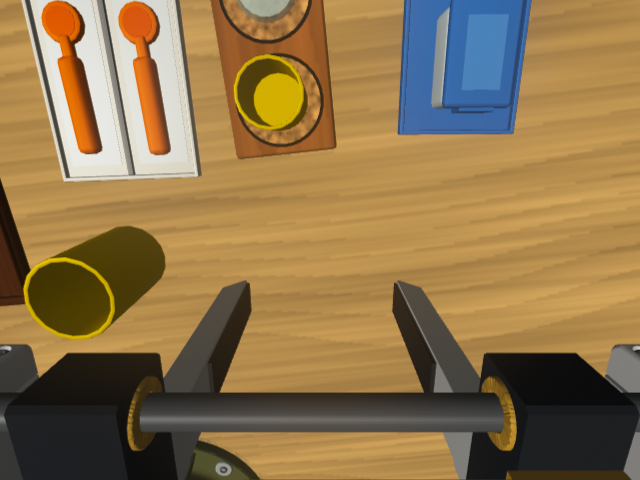

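View pics/s12.png

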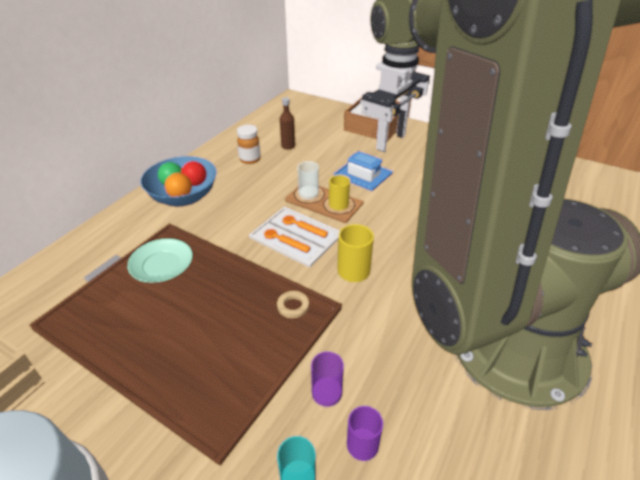

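Run:
```python
from h import *
ps,ds=ctrl.camera('top');cv2.imwrite('pics/t13.png',cv2.resize(ps[130:290,280:480,::-1],None,fx=3.7,fy=3.7,interpolation=2))
pz,dz=ctrl.camera('side')
for nm,W,d in (('top',cloud('top',ds),ds),('side',cloud('side',dz),dz)):
    for n,c,lo,hi in (('tum',(.602,-.218),.04,.11),('beak',(.509,-.217),.04,.1)):
        w=W[(d>0)&(np.hypot(W[...,0]-c[0],W[...,1]-c[1])<.045)&(W[...,2]>lo)&(W[...,2]<hi)];
        if len(w):print(nm,n,len(w),cv2.minEnclosingCircle((w[:,:2]*1000).astype(np.float32)),np.percentile(w[:,2],99))
    m=(d>0)&(abs(W[...,2]-.054)<.006)&(np.hypot(W[...,0]-.522,W[...,1]+.393)<.06)
    if m.sum()>9:print(nm,'box',cv2.minAreaRect((W[m][:,:2]*1000).astype(np.float32)),np.median(W[m][:,2]))
o=ctrl.get_obs();print(o['time_s'],o['force'],o['joint_vel'])
```

```text
top tum 323 ((601.5381469726562, -220.8682098388672), 28.918922424316406) 0.1005769070462401
top beak 177 ((508.25152587890625, -219.463623046875), 28.0430965423584) 0.0912082089545975
top box ((554.3020629882812, -405.64251708984375), (64.23812866210938, 30.541358947753906), 54.055057525634766) 0.054018360795960674
side tum 586 ((603.409912109375, -218.1206817626953), 31.180288314819336) 0.09861989579874278
side beak 520 ((509.6224365234375, -216.11973571777344), 29.343748092651367) 0.08832674478649219
side box ((521.720458984375, -390.80511474609375), (59.93304443359375, 91.03350067138672), 82.7904281616211) 0.05384375019729459
37.3 [ 0.3501 -0.0772 -1.0872] [ 0.0015 -0.0003  0.0044 -0.0001 -0.0016  0.0001]
```

View pics/t13.png

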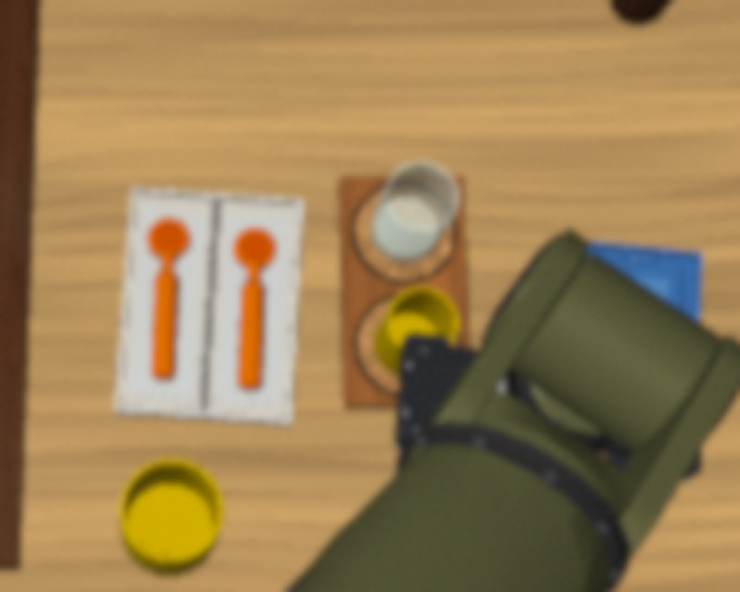

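All in place: box top at 54 mm (flat on the 4 mm floor), cups within ~3 mm of the disc centres.

```bash
python3 -c "
from station import ctrl
print(ctrl.hand_in())"
```

```text
the job is handed in; nothing more can be done
None
```

I finished the sorting in the order asked and handed it in at about 37 s of the 136 s allowed.

- **Spoons:** both orange spoons lie lengthwise in the white tray, one in each bay. They sit within about 2 mm of the bay centres and about 2° of the tray's axis.
- **Tumbler:** the glass stands on the far cork disc. I lowered it in sub-millimetre steps, and the force changed by about 4 N at contact.
- **Beaker:** the smaller yellow beaker stands on the near cork disc.
- **Cup heights:** both cups are upright, with rim heights as expected. Both are within about 3 mm of their disc centres.
- **Snack box:** the container is lid up in the blue fridge tray, about 2 mm off centre. Its top measured 54 mm above the table, which fits it lying flat on the 4 mm floor.
- **Plate and ring:** I did not touch the mint plate or the teething ring, and the last side view shows them where they were.

**Check disagreements:**
- The top and side cameras differ by about 3 mm in y, which is roughly the calibration error.
- One estimate of the far disc, taken while the glass partly hid it, was 4 mm off the earlier one, so I used the earlier one.
- In the last wrist-camera check, the cup and box measurement failed because the tumbler was out of view. I measured them with the top and side cameras instead.
- The arm hid the box from the top camera, so its final position rests on the side camera alone.

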